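# Pack out a slicing board's clamp and hold the chocolate tight for the knife

### The arm

A 6-joint arm with a two-finger parallel gripper is mounted at the origin on the work surface. World frame = base frame: x ahead of the robot, y to its left, z up, the work surface at z = 0. Lengths are in m, angles in rad, forces in N, time in s.
With the tool pointing down it reaches from about 0.375 to 0.9 m from the base axis. Payload 3.1 kg.
Tool frame: the origin (TCP) lies between the finger pads; the fingertips stand robot.tip_extent ahead of it and the grasp point (between the pads) lies 3 mm ahead of it (robot.tip_extent is the distance from the TCP to the fingertips, in m); z points along the fingers, x is the direction in which the jaws open and shut, and the axes are right-handed (so a half turn about z gives the same grasp; the last joint's range is limited). The gripper opens to 87 mm and grips with 3 to 60 N. Pads are 19 mm wide; open, the fingers measure 117 mm over their backs; the gripper's body (75 mm by 190 mm) begins 51 mm behind the grasp point.
Start: joints at [-1.516, 0.527, 1.433, -0, 1.181, -0.178], TCP at [0.144, -0.608, 0.245] pointing down, gripper open.
Joint ranges: [-3.08, 3.08], [-0.75, 2.2], [0.22, 2.44], [-1.43, 4.57], [0, 2.65], [-2.85, 2.85]. Speed limits (rad/s): [2.79, 2.79, 3.14, 3.14, 3.14, 3.14].

### API

Orientations are given as a unit quaternion [x, y, z, w].
In Python, from rig import robot, cams gives the robot as it stands.
- The arm moves only by the tool carry_out, never from a script. Its argument "steps" is a list of rows, each a list of 3 entries, a list of its own where there are three numbers: the shift along the world's x, y, z in cm, then the turn about the world's z in degrees, then the closure, from 0 (fully open) to 1 (shut). In form: [[[dx, dy, dz], spin, fingers], ...]. A call has 1 to 10 rows; each row shifts and turns the pose as measured when the row begins; what a row does not reach is not made up. A row lasts 1/10 s, in which the tool goes at most 50 mm and 8.59 degrees, less where a joint would pass 70% of its speed; a pose out of reach is approached as far as the arm can. A call with a gripper value outside its range is refused whole. The fingers move at their own pace and stop on an object; "squeeze" is the grip in N (left out, the last holds). Time passes only in rows, so rows that do not move let the fingers close. It gives the time, the measured TCP pose, the force and the opening at its end, in the units of the state.
- robot.get_obs(): the state, without advancing time (a new reading comes with each control period).
- cams.camera(name): name is "side" or "top"; returns a dict with "pixels" (384x512x3 uint8, red, green, blue), "fx", "fy", "cx", "cy" (pixels), "eye" and "rotation" of the camera in the world. Camera axes: x right, y up, looking along -z (the intrinsics and any distortion apply to the point x, -y, -z); pixel columns grow to the right and rows downward; lengths in m; the calibration is good to about 2 mm. A picture is of the moment at which its call begins. There is no depth.
- robot.hand_in(): hands the job in, once; it reports no verdict.
The state is a dict: "time": time; "q": joint angles; "joint_velocities": joint speeds; "joint_torque": joint torques, N m; "position": TCP position; "tool_rot": TCP orientation; "ft_force": force on the tool from outside, world axes, zero at the start; "moment": the same for the moment, N m; "grip_width": finger opening in m.
Only numpy, scipy, OpenCV 4.12 (cv2) and the standard library are available. Lean on these libraries where they do the work, as an engineer would, in place of code of your own. Each camera call takes 0.05 s, during which the arm holds its last target. There are 200 camera calls.

### The job

The block of couverture in the channel of the slicing board is too short for the spring-loaded pusher, which runs out of travel before it can clamp it. Stand white packing blocks upright and crosswise in a row in the channel between chocolate and pusher plate, just as many as it takes for the pusher to press the row and the chocolate against the end stop; leave the spare blocks and everything else on the bench where they are. Finish while holding: the program ends with the pusher handle held in with a firm push, some 10 N, chocolate tight against the stop ready for the cut, because the spring would take it back if let go.

Things in the scene. Friction and masses are not known exactly. Their poses are not given: they have to be found in the camera images.
- board: Slicing board, fixed: white plastic, 120 (x) x 420 (y) mm. Origin on the bench surface, on the channel's centre line; y runs along the channel from end stop (-y) to pusher (+y). Channel floor 22 mm above the bench, 60 mm wide between aluminium rails 10 mm wide, tops at 34 mm. At y = 55 to 85 mm a bracket 64 mm wide (100 mm at its foot), top at 75 mm, guides the pusher's two rods.
- stop: End stop: aluminium angle 56 mm wide and 58 mm high with two black clamp knobs, clamped fast at some place along the board, its axes parallel to the board's. Origin on the channel floor at the lower edge of its face that looks to the board's +y; the chocolate is clamped against that face.
- chocolate: Block of dark couverture 50 (x) x 80 (y) x 39 (z) mm, about 200 g, loose, lying in the channel with its length (y) along it, a few mm off the end stop. Origin at the centre of its underside.
- pack0: White plastic packing block, 20 (x) x 50 (y) x 55 (z, upright) mm, about 50 g, loose, standing on the bench on the robot's side of the board. Origin at the centre of its underside. In the channel its 20 mm side (x) lies along the channel (board y), its 50 mm side across.
- pack1: Packing block, the same as pack0.
- pack2: Packing block, the same as pack0.
- pack3: Packing block, the same as pack0.
- pusher (a joint): Travel of the pusher in m: 0 = fully back, where its spring holds it; grows towards the end stop (board -y); 0.060 = end of travel, a hard stop. The spring pushes back with 2 N at 0, 4 N at 0.060. The pusher is a plate 50 mm wide (25 to 75 mm above the bench) on two rods, which end behind the bracket in a crossbar 62 mm wide, 15 mm thick, 37 to 63 mm above the bench, with the handle on it.
- plate (a point): Centre of the pusher plate's front face, the one that meets the packing blocks, 50 mm above the bench (at board y = 28 mm when fully back, y = -32 mm at the end of its travel).
- handle (a point): Middle of the pusher's handle: an upright black round grip, 22 mm across, from 63 to 129 mm above the bench (this point at 106 mm), on the crossbar 130 mm behind the plate's front face. It moves with the pusher.
- cutter: Bystander: plain steel ring cutter, 54 mm across, 45 mm high, standing among the packing blocks.
- nozzle: Bystander: small steel piping nozzle, 38 mm high.
- palette: Bystander: palette knife 240 mm long, lying.
- knife: Bystander: chef's knife 350 mm long, lying on the far side of the board.
- scraper: Bystander: steel dough scraper 90 x 130 mm with a round black handle, lying.
- bowl: Bystander: white bowl, 150 mm across, 75 mm high.
- bottle: Bystander: clear bottle, 60 mm across, 170 mm high.

How it is judged:
At the end, for the whole second after the job is handed in: Chocolate flat and pressed on the stop with over 3 N; robot pushing (over 2 N), pusher still, its travel over 35 mm (no block too many); each packing block stands upright, crosswise (0.12 rad), flat on the channel floor between chocolate and plate, or within 20 mm of where it began (contact force between chocolate and stop above 3 N and contact force between the fingers and anything else above 2 N and value of joint pusher above 0.035 m and velocity of joint pusher between -0.01 and 0.01 m/s and angle between chocolate's own z axis and vertical below 0.08 rad and z of chocolate in the frame of board between 0.018 and 0.026 m and ((distance of pack0 from where it was at the start of the episode below 0.02 m and angle between pack0's own z axis and vertical below 0.08 rad) or (x of pack0 in the frame of board between -0.009 and 0.009 m and z of pack0 in the frame of board between 0.018 and 0.026 m and angle between pack0's own z axis and vertical below 0.08 rad and angle between the x axis of pack0 and the y axis of board, either way round below 0.12 rad and y of pack0 in the frame of chocolate above 0.04 m and y of pack0 in the frame of plate below -0.005 m)) and ((distance of pack1 from where it was at the start of the episode below 0.02 m and angle between pack1's own z axis and vertical below 0.08 rad) or (x of pack1 in the frame of board between -0.009 and 0.009 m and z of pack1 in the frame of board between 0.018 and 0.026 m and angle between pack1's own z axis and vertical below 0.08 rad and angle between the x axis of pack1 and the y axis of board, either way round below 0.12 rad and y of pack1 in the frame of chocolate above 0.04 m and y of pack1 in the frame of plate below -0.005 m)) and ((distance of pack2 from where it was at the start of the episode below 0.02 m and angle between pack2's own z axis and vertical below 0.08 rad) or (x of pack2 in the frame of board between -0.009 and 0.009 m and z of pack2 in the frame of board between 0.018 and 0.026 m and angle between pack2's own z axis and vertical below 0.08 rad and angle between the x axis of pack2 and the y axis of board, either way round below 0.12 rad and y of pack2 in the frame of chocolate above 0.04 m and y of pack2 in the frame of plate below -0.005 m)) and ((distance of pack3 from where it was at the start of the episode below 0.02 m and angle between pack3's own z axis and vertical below 0.08 rad) or (x of pack3 in the frame of board between -0.009 and 0.009 m and z of pack3 in the frame of board between 0.018 and 0.026 m and angle between pack3's own z axis and vertical below 0.08 rad and angle between the x axis of pack3 and the y axis of board, either way round below 0.12 rad and y of pack3 in the frame of chocolate above 0.04 m and y of pack3 in the frame of plate below -0.005 m))); the arm keeps its last pose, push and grip.
It fails at once if a bystander was moved by more than 30 mm (distance of any of cutter, nozzle, palette, knife, scraper, bowl, bottle from where it was at the start of the episode above 0.03 m).
It also fails if it takes over 72 s, if anything falls off the work surface, if the arm or the gripper's body presses on something with over 40 N, if the wrist force passes 120 N, or if a joint passes its speed limit or range.

## Working session

There is one attempt and no reset: what is moved stays moved. The work goes in short steps, Python scripts to look and compute and a tool call to move; the robot and the scene stay as the last step left them, time stands still between calls to the robot, and variables do not carry over. Pictures are saved under pics/ and viewed, about 8 in all and at most 12, crops included, and the job is handed in when it is done.

Besides the shell and the picture viewer there is one more tool, called after "Request:" as name([rows], argument=value, ...), one row to a line, values as JSON. carry_out: Moves the arm, as the interface text tells. Its arguments: {"type":"object","properties":{"steps":{"type":"array"},"squeeze":{"type":"number"}},"required":["steps"]}

```bash
mkdir -p pics; ls; python3 - <<'E'
from rig import robot,cams
import cv2,pickle
o=robot.get_obs(); print(o, robot.tip_extent)
for n in("top","side"):
    c=cams.camera(n); cv2.imwrite(f"pics/{n}0.png",c["pixels"][:,:,::-1]); pickle.dump(c,open(n+"0.pkl","wb"))
    print(n,{k:v for k,v in c.items() if k!="pixels"})
E
```

```text
pics
{'time': 0.0, 'q': array([-1.51647512e+00,  5.28453834e-01,  1.43387204e+00, -3.23147561e-05,
        1.18136035e+00, -1.78478112e-01]), 'joint_velocities': array([-0.00097682, -0.00113574, -0.00077912,  0.00040913, -0.00164232,
       -0.00068963]), 'joint_torque': array([-2.70339951e-04, -4.40040135e+01, -1.76594836e+01,  6.33455906e-02,
        5.82415215e-02, -1.62336551e-04]), 'position': array([ 0.14418598, -0.60746072,  0.24358876]), 'tool_rot': array([ 7.84446573e-01, -6.20195517e-01, -7.04042050e-04, -7.74793225e-04]), 'ft_force': array([ 0.06810177, -0.43342969, -0.11016552]), 'moment': array([ 0.03374135, -0.02465216, -0.04450673]), 'grip_width': 0.08707965868813236} 0.022
top {'fx': 470.77438724365044, 'fy': 470.77438724365044, 'cx': 254.4179776376104, 'cy': 188.86702953168611, 'eye': array([2.82192625e-01, 1.49027359e-03, 1.57735869e+00]), 'rotation': array([ 0.07226433, -0.07154613, -0.69691613,  0.70990628])}
side {'fx': 393.892841447773, 'fy': 393.892841447773, 'cx': 249.3925249758971, 'cy': 192.36902008524794, 'eye': array([0.2822873 , 0.75161195, 0.65001672]), 'rotation': array([-0.08680673,  0.45895175,  0.86740963, -0.1715471 ])}
```

View pics/top0.png

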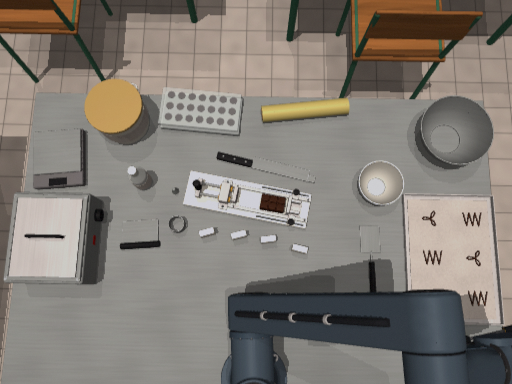

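View pics/side0.png

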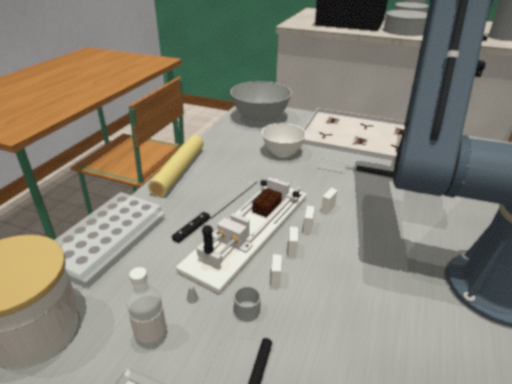

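Top view: the board runs from (187,190) to (309,215). The stop is at the right (~295,208), the chocolate at (273,203), the pusher handle at (197,185), and the packs at (207,232), (239,234), (268,239) and (299,248). The cutter is at (178,224).

```bash
python3 - <<'E'
import cv2
a=cv2.imread("pics/top0.png")[160:265,170:325]; b=cv2.imread("pics/side0.png")[170:300,170:345]
cv2.imwrite("pics/topc.png",cv2.resize(a,None,fx=5,fy=5,interpolation=cv2.INTER_CUBIC))
cv2.imwrite("pics/sidec.png",cv2.resize(b,None,fx=4.5,fy=4.5,interpolation=cv2.INTER_CUBIC))
E
```

```text
(no output)
```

View pics/topc.png

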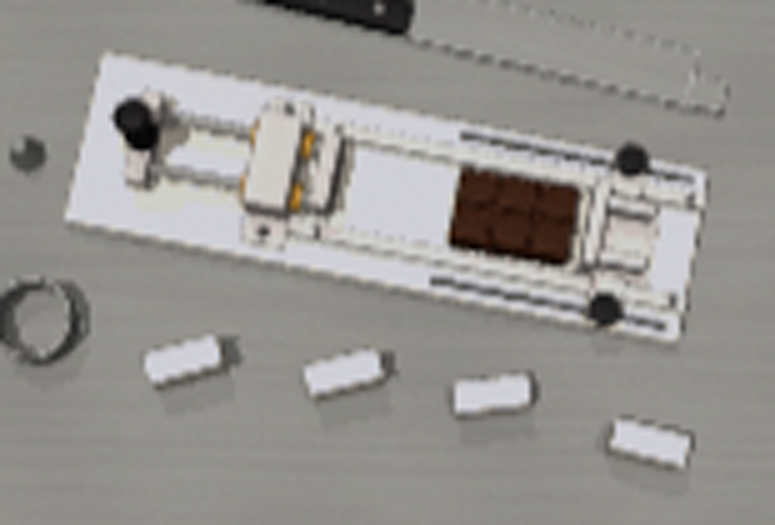

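View pics/sidec.png

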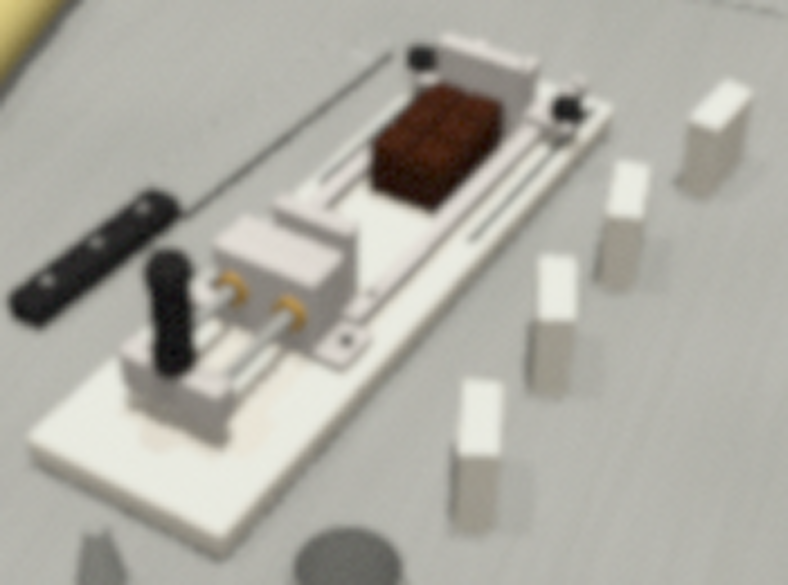

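Top crop: the four packs stand in a row below the board. The chocolate is at crop (450–580,165–265), with the stop face at about x 590–600 and the plate front at about x 345. Next I'll measure these with masks and rays.

```bash
cat > h.py <<'E'
import numpy as np,cv2
from scipy.spatial.transform import Rotation as R
def ray(c,uv):
    uv=np.atleast_2d(uv).astype(float)
    d=np.c_[(uv[:,0]-c["cx"])/c["fx"],-(uv[:,1]-c["cy"])/c["fy"],-np.ones(len(uv))]
    return R.from_quat(c["rotation"]).apply(d)
def onplane(c,uv,z):
    d=ray(c,uv); return c["eye"]+d*((z-c["eye"][2])/d[:,2])[:,None]
def proj(c,P):
    p=R.from_quat(c["rotation"]).inv().apply(np.atleast_2d(P)-c["eye"])
    return np.c_[c["cx"]+c["fx"]*p[:,0]/-p[:,2],c["cy"]-c["fy"]*p[:,1]/-p[:,2]]
def rectw(P):
    (cx,cy),(w,h),_=cv2.minAreaRect((P[:,:2]*1000).astype(np.float32)); b=cv2.boxPoints(((cx,cy),(w,h),_))
    e=max((b[1]-b[0],b[2]-b[1]),key=np.linalg.norm)
    return np.round([cx,cy,max(w,h),min(w,h),np.degrees(np.arctan2(e[1],e[0]))%180],1)
E
python3 - <<'E'
from h import *; import pickle
c=pickle.load(open("top0.pkl","rb"));im=c["pixels"]; S=4
big=cv2.resize(im,None,fx=S,fy=S,interpolation=cv2.INTER_CUBIC).astype(int)
px=lambda p:(p+0.5)/S-0.5
def comps(m,lo,hi,box):
    m=m.astype(np.uint8);k=np.zeros_like(m);x0,y0,x1,y1=[S*v for v in box];k[y0:y1,x0:x1]=m[y0:y1,x0:x1]
    cs,_=cv2.findContours(k,cv2.RETR_EXTERNAL,cv2.CHAIN_APPROX_NONE)
    return [q[:,0,:] for q in cs if lo<cv2.contourArea(q)/S/S<hi]
mn=big.min(2);mx=big.max(2)
for T in (185,200):
  print("T",T)
  for q in comps(mn>T,30,300,(190,222,320,262)): print("pack",rectw(onplane(c,px(q),.055)))
for q in comps((big[...,0]>big[...,2]+15)&(mx<130),100,900,(240,180,300,225)): print("choc",rectw(onplane(c,px(q),.061)))
for T in (180,195):
  for q in comps(mn>T,1000,9000,(175,165,320,232)): print("board",T,rectw(onplane(c,px(q),.022)), cv2.boxPoints(cv2.minAreaRect(px(q).astype(np.float32))).round(1).tolist())
# manual points on crop
g=lambda x,y:np.array([x,y])/5+[170,160]-0.4
P=lambda pts,z:onplane(c,[g(*p) for p in pts],z)[:,:2].round(4).tolist()
print("corners",P([(102,55),(65,222),(710,172),(680,342)],.022))
E
```

```text
T 185
pack [ 405.3 -143.1   47.4   17.8   76.1]
pack [434.8 -40.7  47.6  18.1  98. ]
pack [447.2  56.4  47.7  17.7 105.2]
pack [453.3 160.7  47.7  18.3 107.1]
T 200
pack [ 404.9 -143.1   46.    15.4   76.1]
pack [434.7 -40.5  46.8  16.2  98.4]
pack [446.7  56.1  46.7  15.  105.2]
pack [453.2 160.5  46.5  16.5 107.1]
choc [548.9 -53.9  82.2  55.9  79.9]
board 180 [569.6  30.5 417.9 117.8  79.7] [[182.39999389648438, 203.6999969482422], [189.0, 169.8000030517578], [311.3999938964844, 193.8000030517578], [304.70001220703125, 227.8000030517578]]
corners [[0.6628, 0.2262], [0.5473, 0.2457], [0.5894, -0.1867], [0.4741, -0.1661]]
```

```bash
python3 - <<'E'
from h import *; import pickle
c=pickle.load(open("top0.pkl","rb")); s=pickle.load(open("side0.pkl","rb"))
a=np.radians(79.75);u=np.array([np.cos(a),np.sin(a)]);v=np.array([u[1],-u[0]]);C=np.array([.5697,.0305])
g=lambda p:np.array(p)/5+[170,160]-0.4
gs=lambda p:np.array(p)/4.5+[170,170]-0.4
def bd(cam,f,pts,z,n):
    q=onplane(cam,[f(p) for p in pts],z)[:,:2]-C
    print(n,[(round(1000*float(i@v)),round(1000*float(i@u))) for i in q])
bd(c,g,[(262,105),(313,110),(246,205),(292,213)],.075,"bracket top TL TR BL BR")
bd(c,g,[(322,130),(345,137),(307,207),(331,212)],.075,"plate top")
bd(c,g,[(133,110)],.129,"handle top")
bd(c,g,[(463,168),(582,185),(452,245),(573,265)],.061,"choc top")
bd(c,g,[(605,180),(588,265)],.080,"stop top edge L")
bd(s,gs,[(215,240),(248,218),(357,245),(330,280)],.075,"S bracket top")
bd(s,gs,[(375,155),(440,85),(500,100),(435,175)],.061,"S choc top")
bd(s,gs,[(440,38),(538,70)],.080,"S stop top")
bd(s,gs,[(278,198),(357,235)],.075,"S plate top")
bd(s,gs,[(168,262)],.129,"S handle top")
bd(s,gs,[(35,445),(220,548),(610,105)],.022,"S board corners")
# profile along the channel at several heights, top cam
im=cv2.cvtColor(c["pixels"],cv2.COLOR_RGB2GRAY).astype(np.float32)
for z,r in((.075,(20,70)),(.061,(-140,-20)),(.08,(-150,-90)),(.022,(-50,30))):
    t=np.arange(*r,2); row=[]
    acc=0
    for off in(-.015,-.008,0.,.008,.015):
        P=C+t[:,None]/1000*u+off*v; q=proj(c,np.c_[P,np.full(len(t),z)]).astype(np.float32)
        acc=acc+cv2.remap(im,q[:,0],q[:,1],cv2.INTER_LINEAR)[:,0]/5
    print(z,[f"{i}:{int(k)}" for i,k in zip(t,acc)])
E
```

```text
bracket top TL TR BL BR [(33, 89), (36, 56), (-34, 85), (-33, 55)]
plate top [(24, 47), (23, 32), (-27, 46), (-28, 30)]
handle top [(3, 162)]
choc top [(20, -47), (25, -126), (-31, -50), (-29, -130)]
stop top edge L [(27, -140), (-30, -139)]
S bracket top [(32, 92), (28, 68), (-32, 55), (-35, 86)]
S choc top [(12, -33), (17, -114), (-20, -120), (-26, -35)]
S stop top [(29, -134), (-37, -135)]
S plate top [(25, 45), (-27, 49)]
S handle top [(-1, 170)]
S board corners [(52, 216), (-62, 220), (-55, -204)]
0.075 ['20:207', '22:196', '24:163', '26:137', '28:119', '30:86', '32:66', '34:108', '36:169', '38:194', '40:200', '42:201', '44:190', '46:164', '48:148', '50:131', '52:112', '54:114', '56:102', '58:84', '60:106', '62:164', '64:195', '66:202', '68:203']
0.061 ['-140:202', '-138:202', '-136:174', '-134:141', '-132:159', '-130:171', '-128:134', '-126:83', '-124:50', '-122:40', '-120:37', '-118:37', '-116:38', '-114:38', '-112:38', '-110:38', '-108:37', '-106:38', '-104:36', '-102:35', '-100:32', '-98:30', '-96:34', '-94:38', '-92:38', '-90:38', '-88:38', '-86:38', '-84:37', '-82:37', '-8
[... 374 characters left out ...]
, '-140:200', '-138:205', '-136:189', '-134:147', '-132:146', '-130:170', '-128:151', '-126:102', '-124:62', '-122:43', '-120:37', '-118:38', '-116:38', '-114:39', '-112:39', '-110:39', '-108:38', '-106:38', '-104:39', '-102:37', '-100:34', '-98:31', '-96:35', '-94:40', '-92:40']
0.022 ['-50:39', '-48:47', '-46:97', '-44:165', '-42:199', '-40:206', '-38:208', '-36:208', '-34:207', '-32:207', '-30:208', '-28:208', '-26:208', '-24:208', '-22:207', '-20:207', '-18:207', '-16:207', '-14:207', '-12:208', '-10:208', '-8:207', '-6:207', '-4:207', '-2:207', '0:208', '2:208', '4:208', '6:208', '8:207', '10:207', '12:207', '14:207', '16:207', '18:207', '20:207', '22:207', '24:205', '26:187', '28:155']
```

Relative to the board's centre, the stop face is at about y −135, the chocolate's front at about −47 and the plate at about +32. That gives a travel of 87−20n mm, so **n = 2** (about 46 mm). I'll use the two middle packs, starting with the one at (435,−41), whose long axis is at 98°.

Request:
carry_out([
  [[2.1, 4.1, 0], -1, 0],
  [[2.1, 4.1, 0], -1, 0],
  [[2.1, 4.1, 0], -1, 0],
  [[2.1, 4.1, 0], -1, 0],
  [[2.1, 4.1, 0], -1, 0],
  [[2.1, 4.1, 0], 0, 0],
  [[2.1, 4.1, 0], 0, 0],
  [[2.1, 4.1, 0], 0, 0],
  [[2.1, 4.1, 0], 0, 0],
  [[2.1, 4.1, 0], 0, 0],
], squeeze=25)

```text
time: 1.1
position: [0.3548, -0.1869, 0.2403]
tool_rot: [0.751, -0.66, -0.001, -0.0]
ft_force: [0.3, -0.2, -0.8]
grip_width: 0.0871
```

Request:
carry_out([
  [[2, 3.7, -2], 0.8, 0],
  [[2, 3.7, -2], 0, 0],
  [[2, 3.7, -2], 0, 0],
  [[2, 3.5, -2], 0, 0],
  [[0, 0, -3], 0, 0],
  [[0, 0, 0], 0, 0],
])

```text
time: 1.7
position: [0.4396, -0.0295, 0.1277]
tool_rot: [0.759, -0.651, 0.003, -0.001]
ft_force: [0.1, -0.3, -1.2]
grip_width: 0.0871
```

Request:
carry_out([
  [[-0.5, -1.1, -1], -0.5, 0],
  [[0, 0, -1], 0, 0],
  [[0, 0, 0], 0, 0],
])

```text
time: 2.0
position: [0.4351, -0.0412, 0.1082]
tool_rot: [0.756, -0.655, 0.003, -0.001]
ft_force: [-0.1, 0.6, -0.4]
grip_width: 0.0869
```

```bash
python3 - <<'E'
from rig import robot,cams; import cv2,pickle
print(robot.get_obs()["position"])
a=[]
for n in("top","side"):
    c=cams.camera(n); pickle.dump(c,open(n+"1.pkl","wb")); a.append(c["pixels"][:,:,::-1])
cv2.imwrite("pics/p1.png",cv2.vconcat([cv2.resize(a[0][150:270,160:340],None,fx=2.5,fy=2.5,interpolation=2)[:,:450],cv2.resize(a[1][150:270,180:360],None,fx=2.5,fy=2.5,interpolation=2)[:,:450]]))
E
```

```text
[ 0.43510719 -0.04119336  0.10821892]
```

View pics/p1.png

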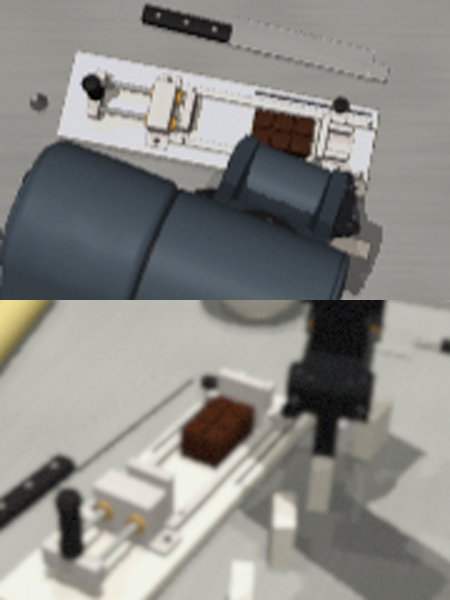

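The side view shows the fingers centred over the pack (crop ~(320,480)). I'll descend and grip.

Request:
carry_out([
  [[0, 0, -2.2], 0, 0],
  [[0, 0, -2], 0, 0],
  [[0, 0, -1.4], 0, 0],
  [[0, 0, -0.5], 0, 0],
  [[0, 0, 0], 0, 0],
])

```text
time: 2.6
position: [0.4402, -0.0437, 0.0509]
tool_rot: [0.755, -0.656, 0.01, -0.004]
ft_force: [-0.3, 0.0, -0.4]
grip_width: 0.087
```

Request:
carry_out([
  [[-0.5, 0.25, -0.4], 0, 0],
  [[0, 0, -0.4], 0, 0],
  [[0, 0, 0], 0, 0],
])

```text
time: 2.9
position: [0.436, -0.0414, 0.0443]
tool_rot: [0.755, -0.656, 0.012, -0.004]
ft_force: [0.4, 0.1, 0.1]
grip_width: 0.087
```

Request:
carry_out([
  [[0, 0, 0], 0, 0.6],
  [[0, 0, 0], 0, 0.6],
  [[0, 0, 0], 0, 0.6],
  [[0, 0, 0], 0, 0.6],
  [[0, 0, 0], 0, 0.6],
])

```text
time: 3.4
position: [0.4365, -0.0415, 0.045]
tool_rot: [0.755, -0.656, 0.012, -0.005]
ft_force: [-0.8, -0.3, 0.1]
grip_width: 0.0547
```

Request:
carry_out([
  [[0, 0, 0], 0, 0.8],
  [[0, 0, 0], 0, 0.8],
  [[0, 0, 0], 0, 0.8],
  [[0, 0, 0.5], 0, 0.8],
  [[0, 0, 1], 0, 0.8],
  [[0, 0, 1.5], 0, 0.8],
  [[0, 0, 1.5], 0, 0.8],
  [[0, 0, 1.5], 0, 0.8],
  [[0, 0, 1], 0, 0.8],
  [[0, 0, 0], 0, 0.8],
])

```text
time: 4.4
position: [0.4358, -0.0412, 0.1208]
tool_rot: [0.755, -0.656, 0.013, -0.005]
ft_force: [-0.3, 0.6, -1.4]
grip_width: 0.0497
```

Request:
carry_out([
  [[0, 0, 1.5], 7, 0.8],
  [[0.5, 0.2, 1.5], 8, 0.8],
  [[1.5, 0.5, 0], 8, 0.8],
  [[1.7, 0.6, 0], 8, 0.8],
  [[1.7, 0.6, 0], 8, 0.8],
  [[1.7, 0.6, 0], 8, 0.8],
  [[1.7, 0.6, 0], 8, 0.8],
  [[1.7, 0.5, 0], 8, 0.8],
  [[1, 0.3, 0], 7, 0.8],
  [[0, 0, 0], 0, 0.8],
])

```text
time: 5.4
position: [0.5503, 0.0007, 0.1518]
tool_rot: [0.997, -0.08, 0.005, -0.009]
ft_force: [-0.4, -0.4, -0.2]
grip_width: 0.0498
```

```bash
cat > st.py <<'E'
from rig import robot; import numpy as np
o=robot.get_obs();x,y,z,w=o["tool_rot"];p=o["position"]
a=np.radians(79.75);u=np.array([np.cos(a),np.sin(a)]);v=np.array([u[1],-u[0]]);d=p[:2]-[.5697,.0305]
print("t",o["time"],"pos",p.round(4),"yaw",round(np.degrees(2*np.arctan2(y,x))%180,2),"tilt",np.round([2*(x*z+y*w),2*(y*z-x*w)],3),"board xy mm",(d@v*1e3).round(1),(d@u*1e3).round(1),"F",o["ft_force"].round(1),"alongU",(o["ft_force"][:2]@u).round(1),"w",round(o["grip_width"],4),"q",o["q"].round(2))
E
python3 st.py
```

```text
t 5.4 pos [0.5503 0.0007 0.1518] yaw 170.84 tilt [0.012 0.018] board xy mm -13.8 -32.7 F [-0.4 -0.4 -0.2] alongU -0.5 w 0.0498 q [-0.21  0.55  1.72  0.03  0.86 -0.07]
```

Request:
carry_out([
  [[1.0, 0.1, -1], -0.6, 0.8],
  [[0.4, 0.05, -1.5], -0.5, 0.8],
  [[0, 0, -1.5], 0, 0.8],
  [[0, 0, -1.5], 0, 0.8],
  [[0, 0, -0.5], 0, 0.8],
  [[0, 0, 0], 0, 0.8],
])

```text
time: 6.0
position: [0.5612, 0.0022, 0.0843]
tool_rot: [0.995, -0.096, 0.002, -0.01]
ft_force: [-0.4, -0.1, -0.2]
grip_width: 0.0503
```

```bash
python3 st.py; python3 - <<'E'
from rig import cams; import cv2
a=[cams.camera(n)["pixels"][:,:,::-1] for n in("top","side")]
cv2.imwrite("pics/p2.png",cv2.vconcat([cv2.resize(a[0][150:240,175:325],None,fx=4,fy=4,interpolation=2)[:250],cv2.resize(a[1][170:260,200:350],None,fx=4,fy=4,interpolation=2)[:350]]))
E
```

```text
t 6.0 pos [0.5612 0.0022 0.0843] yaw 168.94 tilt [0.005 0.019] board xy mm -3.4 -29.4 F [-0.4 -0.1 -0.2] alongU -0.1 w 0.0503 q [-0.21  0.68  1.72  0.03  0.74 -0.03]
```

View pics/p2.png

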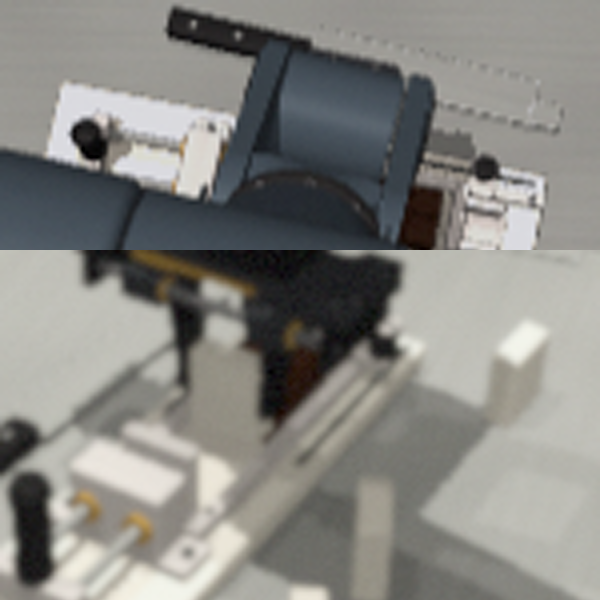

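The pack is held upright and crosswise above the channel. I'll correct x by about 3.4 mm and lower it.

Request:
carry_out([
  [[0.35, 0, 0], 0.8, 0.8],
  [[0, 0, 0], 0, 0.8],
  [[0, 0, -0.5], 0, 0.8],
  [[0, 0, -0.5], 0, 0.8],
  [[0, 0, 0], 0, 0.8],
])

```text
time: 6.6
position: [0.5673, 0.0018, 0.077]
tool_rot: [0.996, -0.089, 0.005, -0.009]
ft_force: [-0.9, -0.2, -0.7]
grip_width: 0.0498
```

```bash
python3 st.py
```

```text
t 6.6 pos [0.5673 0.0018 0.077 ] yaw 169.8 tilt [0.012 0.018] board xy mm 2.8 -28.7 F [-0.9 -0.2 -0.7] alongU -0.4 w 0.0498 q [-0.2   0.69  1.71  0.03  0.73 -0.05]
```

Request:
carry_out([
  [[-0.25, 0, -0.3], 0, 0.8],
  [[0, 0, -0.3], 0, 0.8],
  [[0, 0, -0.3], 0, 0.8],
  [[0, 0, 0], 0, 0.8],
])

```text
time: 7.0
position: [0.5645, 0.0018, 0.0672]
tool_rot: [0.996, -0.089, 0.005, -0.009]
ft_force: [-0.5, -1.0, -0.4]
grip_width: 0.0502
```

```bash
python3 st.py
```

```text
t 7.0 pos [0.5645 0.0018 0.0672] yaw 169.79 tilt [0.012 0.018] board xy mm -0.0 -29.2 F [-0.5 -1.  -0.4] alongU -1.1 w 0.0502 q [-0.2   0.71  1.73  0.03  0.7  -0.05]
```

Request:
carry_out([
  [[0, 0, -0.2], 0, 0.8],
  [[0, 0, -0.2], 0, 0.8],
  [[0, 0, 0], 0, 0.8],
])

```text
time: 7.3
position: [0.5646, 0.0017, 0.0678]
tool_rot: [0.996, -0.089, 0.006, -0.009]
ft_force: [-0.2, -0.0, -0.1]
grip_width: 0.0501
```

```bash
python3 st.py
```

```text
t 7.3 pos [0.5646 0.0017 0.0678] yaw 169.83 tilt [0.013 0.017] board xy mm 0.1 -29.2 F [-0.2 -0.  -0.1] alongU -0.1 w 0.0501 q [-0.2   0.7   1.73  0.03  0.7  -0.05]
```

Request:
carry_out([
  [[0, 0, -0.4], 0, 0.8],
  [[0, 0, -0.4], 0, 0.8],
])

```text
time: 7.5
position: [0.5652, 0.0016, 0.0664]
tool_rot: [0.996, -0.088, 0.006, -0.009]
ft_force: [-9.8, 0.7, 41.8]
grip_width: 0.0499
```

```bash
python3 st.py
```

```text
t 7.5 pos [0.5652 0.0016 0.0664] yaw 169.87 tilt [0.014 0.017] board xy mm 0.7 -29.3 F [-9.8  0.7 41.8] alongU -1.1 w 0.0499 q [-0.2   0.71  1.73  0.03  0.7  -0.05]
```

On the floor. I'll relax, open and lift.

Request:
carry_out([
  [[0, 0, 0.1], 0, 0.8],
  [[0, 0, 0], 0, 0.1],
  [[0, 0, 0], 0, 0.1],
  [[0, 0, 0], 0, 0.1],
  [[0, 0, 0], 0, 0.1],
  [[0, 0, 1], 0, 0.1],
  [[0, 0, 1.5], 0, 0.1],
  [[0, 0, 2], 0, 0.1],
  [[0, 0, 2], 0, 0.1],
  [[0, 0, 2], 0, 0.1],
])

```text
time: 8.5
position: [0.5624, 0.0021, 0.1526]
tool_rot: [0.996, -0.088, 0.002, -0.009]
ft_force: [-0.3, -0.1, 0.6]
grip_width: 0.0783
```

```bash
python3 st.py
```

```text
t 8.5 pos [0.5624 0.0021 0.1526] yaw 169.85 tilt [0.005 0.019] board xy mm -2.1 -29.3 F [-0.3 -0.1  0.6] alongU -0.2 w 0.0783 q [-0.2   0.57  1.68  0.02  0.89 -0.04]
```

Request:
carry_out([
  [[-1, 0.5, 0], -7, 0],
  [[-1.3, 0.6, 0], -7.5, 0],
  [[-1.3, 0.6, 0], -7.5, 0],
  [[-1.3, 0.6, 0], -7.5, 0],
  [[-1.3, 0.6, 0], -7.5, 0],
  [[-1.3, 0.6, 0], -7.5, 0],
  [[-1.3, 0.6, 0], -7.5, 0],
  [[-1.3, 0.6, -1], -7.5, 0],
  [[-1.2, 0.5, -2], -4.5, 0],
  [[0, 0, 0], 0, 0],
])

```text
time: 9.5
position: [0.4491, 0.0549, 0.1313]
tool_rot: [0.783, -0.621, 0.013, -0.004]
ft_force: [-1.0, -0.1, -0.5]
grip_width: 0.0871
```

```bash
python3 st.py; python3 - <<'E'
from rig import cams; import cv2
a=[cams.camera(n)["pixels"][:,:,::-1] for n in("top","side")]
cv2.imwrite("pics/p3.png",cv2.vconcat([cv2.resize(a[0][150:240,175:325],None,fx=4,fy=4,interpolation=2)[:250],cv2.resize(a[1][170:260,200:350],None,fx=4,fy=4,interpolation=2)[:350]]))
E
```

```text
t 9.5 pos [0.4491 0.0549 0.1313] yaw 103.16 tilt [ 0.026 -0.01 ] board xy mm -123.0 2.5 F [-1.  -0.1 -0.5] alongU -0.3 w 0.0871 q [-0.12  0.49  1.98 -0.01  0.64  1.23]
```

View pics/p3.png

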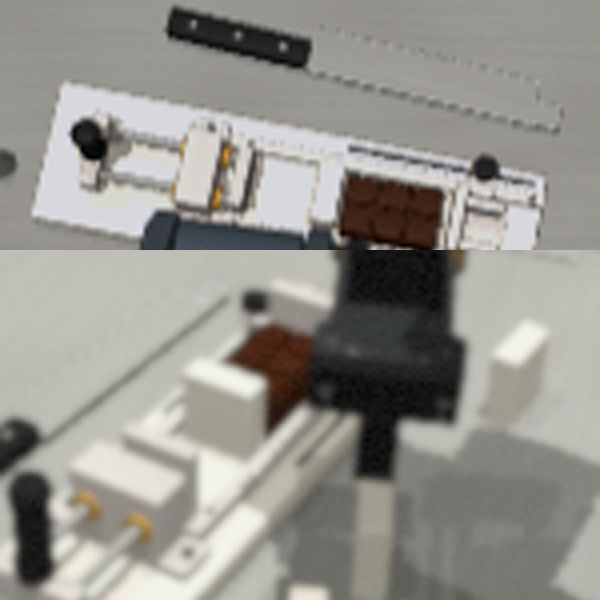

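Pack A stands square in the channel (top-crop (325,190)), and the gripper is over the second pack.

Request:
carry_out([
  [[-0.2, 0.15, -1], 2, 0],
  [[0, 0, -1.5], 0, 0],
  [[0, 0, -1.5], 0, 0],
  [[0, 0, -1.2], 0, 0],
  [[0, 0, -0.8], 0, 0],
  [[0, 0, 0], 0, 0],
])

```text
time: 10.2
position: [0.4642, 0.0525, 0.0768]
tool_rot: [0.797, -0.604, 0.026, -0.012]
ft_force: [0.7, 0.2, 0.4]
grip_width: 0.0871
```

```bash
python3 st.py
```

```text
t 10.2 pos [0.4642 0.0525 0.0768] yaw 105.71 tilt [ 0.056 -0.013] board xy mm -107.7 2.9 F [0.7 0.2 0.4] alongU 0.3 w 0.0871 q [-0.12  0.61  2.   -0.01  0.47  1.18]
```

Request:
carry_out([
  [[0, 0, 3], 0, 0],
  [[0, 0, 3], 0, 0],
  [[0, 0, 0], 0, 0],
])

```text
time: 10.5
position: [0.4664, 0.0518, 0.1393]
tool_rot: [0.797, -0.603, 0.027, -0.012]
ft_force: [0.2, -0.1, -0.9]
grip_width: 0.0872
```

```bash
python3 st.py
```

```text
t 10.5 pos [0.4664 0.0518 0.1393] yaw 105.77 tilt [ 0.058 -0.013] board xy mm -105.4 2.5 F [ 0.2 -0.1 -0.9] alongU -0.1 w 0.0872 q [-0.12  0.48  1.95 -0.01  0.64  1.18]
```

Request:
carry_out([
  [[-1.0, 0.2, -1], 0, 0],
  [[-1.0, 0.2, -1], 0, 0],
  [[0, 0, 0], 0, 0],
])

```text
time: 10.8
position: [0.449, 0.0552, 0.1215]
tool_rot: [0.797, -0.603, 0.031, -0.014]
ft_force: [-0.2, -0.3, -0.0]
grip_width: 0.087
```

```bash
python3 st.py
```

```text
t 10.8 pos [0.449  0.0552 0.1215] yaw 105.83 tilt [ 0.066 -0.014] board xy mm -123.2 2.8 F [-0.2 -0.3 -0. ] alongU -0.3 w 0.087 q [-0.12  0.5   2.01 -0.01  0.55  1.18]
```

Request:
carry_out([
  [[3, 0, 3], 0, 0],
  [[3, 0, 3], 0, 0],
  [[0, 0, 0], 0, 0],
])

```text
time: 11.1
position: [0.5098, 0.0551, 0.1833]
tool_rot: [0.797, -0.603, 0.029, -0.013]
ft_force: [-0.1, -0.2, 0.9]
grip_width: 0.0873
```

```bash
python3 st.py
```

```text
t 11.1 pos [0.5098 0.0551 0.1833] yaw 105.85 tilt [ 0.063 -0.014] board xy mm -63.3 13.5 F [-0.1 -0.2  0.9] alongU -0.2 w 0.0873 q [-0.11  0.45  1.82 -0.01  0.81  1.19]
```

Request:
carry_out([
  [[-3.4, 0.1, -3.5], 0, 0],
  [[-3.2, 0, -3.5], -0.5, 0],
  [[0, 0, 0], 0, 0],
])

```text
time: 11.4
position: [0.4462, 0.0555, 0.1144]
tool_rot: [0.795, -0.606, 0.034, -0.016]
ft_force: [-1.2, 1.0, -0.2]
grip_width: 0.0871
```

```bash
python3 st.py
```

```text
t 11.4 pos [0.4462 0.0555 0.1144] yaw 105.39 tilt [ 0.073 -0.016] board xy mm -126.0 2.6 F [-1.2  1.  -0.2] alongU 0.7 w 0.0871 q [-0.12  0.52  2.03 -0.01  0.52  1.19]
```

Request:
carry_out([
  [[0, 0.1, -3.5], 0, 0],
  [[-0.2, 0, -3.2], 0, 0],
  [[0, 0, 0], 0, 0],
])

```text
time: 11.7
position: [0.446, 0.0561, 0.0463]
tool_rot: [0.795, -0.605, 0.035, -0.017]
ft_force: [-0.3, -0.1, 0.1]
grip_width: 0.0869
```

```bash
python3 st.py
```

```text
t 11.7 pos [0.446  0.0561 0.0463] yaw 105.41 tilt [ 0.076 -0.016] board xy mm -126.3 3.2 F [-0.3 -0.1  0.1] alongU -0.2 w 0.0869 q [-0.12  0.67  2.07 -0.02  0.32  1.2 ]
```

Request:
carry_out([
  [[0, 0, 0], 0, 0.6],
  [[0, 0, 0], 0, 0.8],
  [[0, 0, 0], 0, 0.8],
  [[0, 0, 0], 0, 0.8],
  [[0, 0, 0], 0, 0.8],
  [[0, 0, 0], 0, 0.8],
  [[0, 0, 0], 0, 0.8],
  [[0, 0, 3], 0, 0.8],
  [[0, 0, 4], 0, 0.8],
  [[0, 0, 4], 0, 0.8],
])

```text
time: 12.7
position: [0.4464, 0.0559, 0.1597]
tool_rot: [0.795, -0.605, 0.033, -0.016]
ft_force: [0.9, 0.1, -0.7]
grip_width: 0.0503
```

```bash
python3 st.py
```

```text
t 12.7 pos [0.4464 0.0559 0.1597] yaw 105.41 tilt [ 0.072 -0.015] board xy mm -125.9 3.0 F [ 0.9  0.1 -0.7] alongU 0.2 w 0.0503 q [-0.12  0.42  1.99 -0.01  0.65  1.19]
```

Request:
carry_out([
  [[1.3, -0.2, 0], 8, 0.8],
  [[1.6, -0.2, 0], 8, 0.8],
  [[1.6, -0.2, 0], 8, 0.8],
  [[1.6, -0.2, 0], 8, 0.8],
  [[1.6, -0.2, 0], 8, 0.8],
  [[1.6, -0.2, 0], 8, 0.8],
  [[1.6, -0.2, 0], 8, 0.8],
  [[1.6, -0.2, 0], 8, 0.8],
  [[0, 0, 0], 0, 0.8],
])

```text
time: 13.6
position: [0.5748, 0.0398, 0.1659]
tool_rot: [0.997, -0.069, 0.022, -0.035]
ft_force: [-0.2, -0.3, 0.5]
grip_width: 0.0508
```

```bash
python3 st.py
```

```text
t 13.6 pos [0.5748 0.0398 0.1659] yaw 172.09 tilt [0.049 0.066] board xy mm 3.4 10.0 F [-0.2 -0.3  0.5] alongU -0.3 w 0.0508 q [-0.16  0.55  1.67  0.09  0.89 -0.08]
```

Request:
carry_out([
  [[-0.35, -0.15, -3.5], -2, 0.8],
  [[0, 0, -3.5], -0.3, 0.8],
  [[0, 0, 0], 0, 0.8],
])

```text
time: 13.9
position: [0.5694, 0.0386, 0.0951]
tool_rot: [0.995, -0.094, 0.023, -0.034]
ft_force: [-0.5, -0.1, -0.0]
grip_width: 0.0503
```

```bash
python3 st.py; python3 - <<'E'
from rig import cams; import cv2
a=[cams.camera(n)["pixels"][:,:,::-1] for n in("top","side")]
cv2.imwrite("pics/p4.png",cv2.resize(a[1][170:280,190:340],None,fx=4,fy=4,interpolation=2))
E
```

```text
t 13.9 pos [0.5694 0.0386 0.0951] yaw 169.19 tilt [0.052 0.063] board xy mm -1.8 8.0 F [-0.5 -0.1 -0. ] alongU -0.2 w 0.0503 q [-0.16  0.65  1.73  0.11  0.72 -0.06]
```

View pics/p4.png

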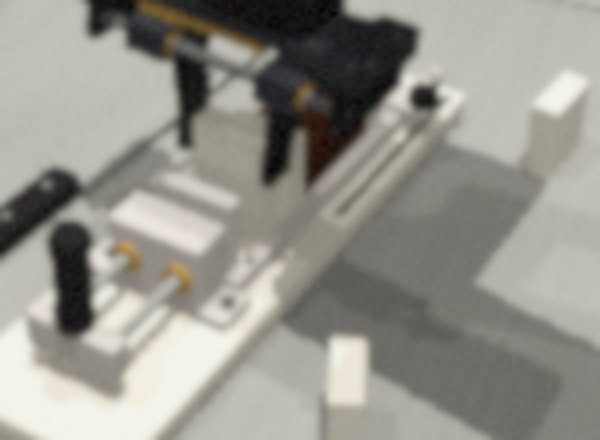

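Request:
carry_out([
  [[0.1, 0, -1.2], 0.5, 0.8],
  [[0, 0, -1], 0, 0.8],
  [[0, 0, 0], 0, 0.8],
])

```text
time: 14.3
position: [0.5753, 0.0383, 0.0792]
tool_rot: [0.995, -0.089, 0.03, -0.034]
ft_force: [-0.1, 0.2, -0.3]
grip_width: 0.0506
```

```bash
python3 st.py
```

```text
t 14.3 pos [0.5753 0.0383 0.0792] yaw 169.76 tilt [0.065 0.062] board xy mm 4.1 8.7 F [-0.1  0.2 -0.3] alongU 0.2 w 0.0506 q [-0.16  0.68  1.73  0.12  0.67 -0.07]
```

Request:
carry_out([
  [[-0.5, 0, 0.2], 0, 0.8],
  [[0, 0, 0], 0, 0.8],
])

```text
time: 14.5
position: [0.5703, 0.0384, 0.0819]
tool_rot: [0.995, -0.089, 0.03, -0.034]
ft_force: [-0.3, -0.5, -1.0]
grip_width: 0.0503
```

```bash
python3 st.py
```

```text
t 14.5 pos [0.5703 0.0384 0.0819] yaw 169.76 tilt [0.066 0.062] board xy mm -0.8 7.9 F [-0.3 -0.5 -1. ] alongU -0.5 w 0.0503 q [-0.16  0.67  1.74  0.12  0.67 -0.08]
```

Request:
carry_out([
  [[-0.1, 0, -1.3], 0, 0.8],
  [[0, 0, 0], 0, 0.8],
])

```text
time: 14.7
position: [0.5721, 0.0379, 0.071]
tool_rot: [0.995, -0.089, 0.035, -0.034]
ft_force: [0.6, 0.0, -0.7]
grip_width: 0.0504
```

```bash
python3 st.py
```

```text
t 14.7 pos [0.5721 0.0379 0.071 ] yaw 169.75 tilt [0.075 0.061] board xy mm 1.1 7.7 F [ 0.6  0.  -0.7] alongU 0.1 w 0.0504 q [-0.17  0.69  1.75  0.12  0.64 -0.08]
```

Request:
carry_out([
  [[-0.2, 0, -0.5], 0, 0.8],
  [[0, 0, 0], 0, 0.8],
])

```text
time: 14.9
position: [0.5734, 0.0376, 0.0698]
tool_rot: [0.995, -0.089, 0.039, -0.034]
ft_force: [-0.3, -0.4, -0.8]
grip_width: 0.0506
```

```bash
python3 st.py
```

```text
t 14.9 pos [0.5734 0.0376 0.0698] yaw 169.73 tilt [0.083 0.06 ] board xy mm 2.4 7.6 F [-0.3 -0.4 -0.8] alongU -0.5 w 0.0506 q [-0.17  0.69  1.75  0.13  0.62 -0.09]
```

Request:
carry_out([
  [[-0.2, 0, -0.8], 0, 0.8],
])

```text
time: 15.0
position: [0.5744, 0.0373, 0.0655]
tool_rot: [0.994, -0.09, 0.043, -0.034]
ft_force: [-5.3, -0.7, 41.9]
grip_width: 0.0511
```

```bash
python3 st.py
```

```text
t 15.0 pos [0.5744 0.0373 0.0655] yaw 169.71 tilt [0.091 0.06 ] board xy mm 3.4 7.5 F [-5.3 -0.7 41.9] alongU -1.6 w 0.0511 q [-0.17  0.7   1.76  0.13  0.61 -0.09]
```

Contact with the floor. I'll release and lift fast.

Request:
carry_out([
  [[0, 0, 0.1], 0, 0.6],
  [[0, 0, 0], 0, 0.1],
  [[0, 0, 0], 0, 0.1],
  [[0, 0, 0], 0, 0.1],
  [[0, 0, 0], 0, 0.1],
  [[0, 0, 2], 0, 0.1],
  [[0, 0, 4], 0, 0.1],
  [[0, 0, 4], 0, 0.1],
  [[0, 0, 4], 0, 0.1],
  [[0, 0, 0], 0, 0.1],
])

```text
time: 16.0
position: [0.5704, 0.0376, 0.2049]
tool_rot: [0.995, -0.09, 0.037, -0.034]
ft_force: [1.8, -0.0, 0.4]
grip_width: 0.0782
```

```bash
python3 st.py
```

```text
t 16.0 pos [0.5704 0.0376 0.2049] yaw 169.66 tilt [0.08  0.061] board xy mm -0.5 7.1 F [ 1.8 -0.   0.4] alongU 0.3 w 0.0782 q [-0.17  0.48  1.67  0.09  0.93 -0.04]
```

Request:
carry_out([
  [[0.3, 1.5, 0], -8, 0],
  [[0.3, 1.5, 0], -8.2, 0],
  [[0.3, 1.5, 0], -8.2, 0],
  [[0.3, 1.5, 0], -8.2, 0],
  [[0.3, 1.5, 0], -8.2, 0],
  [[0.3, 1.5, 0], -8.2, 0],
  [[0.3, 1.5, 0], -8.2, 0],
  [[0.3, 1.5, 0], -8.2, 0],
  [[0.3, 1.5, 0], -8.2, 0],
  [[0.3, 1.5, 0], -8.2, 0],
])

```text
time: 17.0
position: [0.595, 0.1904, 0.1942]
tool_rot: [-0.671, 0.741, -0.043, -0.004]
ft_force: [0.4, 0.8, -0.8]
grip_width: 0.0872
```

```bash
python3 st.py
```

```text
t 17.0 pos [0.595  0.1904 0.1942] yaw 84.33 tilt [ 0.052 -0.07 ] board xy mm -3.6 161.8 F [ 0.4  0.8 -0.8] alongU 0.9 w 0.0872 q [ 0.17  0.58  1.5  -0.09  1.02  1.88]
```

Request:
carry_out([
  [[0.3, -0.2, 0], -4.5, 0],
  [[0, 0, 0], 0, 0],
])

```text
time: 17.2
position: [0.597, 0.1908, 0.191]
tool_rot: [-0.641, 0.767, -0.042, -0.008]
ft_force: [-0.5, -0.6, -0.4]
grip_width: 0.0868
```

```bash
python3 st.py;  python3 - <<'E'
from rig import cams; import cv2
a=[cams.camera(n)["pixels"][:,:,::-1] for n in("top","side")]
cv2.imwrite("pics/p5.png",cv2.vconcat([cv2.resize(a[0][150:240,175:325],None,fx=4,fy=4,interpolation=2)[:250],cv2.resize(a[1][170:260,170:320],None,fx=4,fy=4,interpolation=2)[:350]]))
E
```

```text
t 17.2 pos [0.597  0.1908 0.191 ] yaw 79.77 tilt [ 0.042 -0.074] board xy mm -1.7 162.6 F [-0.5 -0.6 -0.4] alongU -0.7 w 0.0868 q [ 0.17  0.59  1.49 -0.09  1.03  1.96]
```

View pics/p5.png

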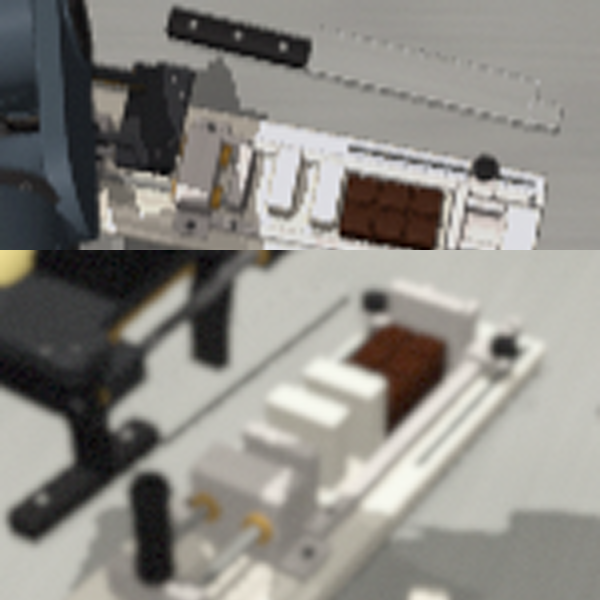

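Both packs stand upright and square between chocolate and plate (top-crop (285,180) and (325,190)). I'll lower the gripper over the handle.

Request:
carry_out([
  [[0.1, 0, -3.5], 0, 0],
  [[0, 0, -3.5], 0, 0],
  [[0, 0, -1], 0, 0],
  [[0, 0, 0], 0, 0],
])

```text
time: 17.7
position: [0.5974, 0.1893, 0.1098]
tool_rot: [-0.642, 0.765, -0.042, -0.007]
ft_force: [-0.5, 0.1, 0.7]
grip_width: 0.087
```

```bash
python3 st.py
```

```text
t 17.7 pos [0.5974 0.1893 0.1098] yaw 80.04 tilt [ 0.044 -0.073] board xy mm -1.0 161.2 F [-0.5  0.1  0.7] alongU -0.0 w 0.087 q [ 0.17  0.7   1.55 -0.1   0.87  1.98]
```

Request:
carry_out([
  [[0, 0, 0], 0, 0.6],
  [[0, 0, 0], 0, 0.8],
  [[0, 0, 0], 0, 0.9],
  [[0, 0, 0], 0, 0.9],
  [[0, 0, 0], 0, 0.9],
  [[0, 0, 0], 0, 0.9],
  [[0, 0, 0], 0, 0.9],
  [[0, 0, 0], 0, 0.9],
  [[0, 0, 0], 0, 0.9],
  [[0, 0, 0], 0, 0.9],
], squeeze=30)

```text
time: 18.7
position: [0.6011, 0.1912, 0.1159]
tool_rot: [-0.642, 0.765, -0.044, -0.001]
ft_force: [-0.5, 2.7, -0.0]
grip_width: 0.0233
```

```bash
python3 st.py
```

```text
t 18.7 pos [0.6011 0.1912 0.1159] yaw 79.98 tilt [ 0.055 -0.068] board xy mm 2.3 163.7 F [-0.5  2.7 -0. ] alongU 2.6 w 0.0233 q [ 0.17  0.69  1.54 -0.1   0.87  1.97]
```

Request:
carry_out([
  [[-0.14, -0.8, 0], 0, 0.9],
  [[-0.14, -0.8, 0], 0, 0.9],
  [[-0.14, -0.8, 0], 0, 0.9],
  [[-0.14, -0.8, 0], 0, 0.9],
  [[0, 0, 0], 0, 0.9],
])

```text
time: 19.2
position: [0.5952, 0.1587, 0.1159]
tool_rot: [-0.642, 0.766, -0.043, 0.001]
ft_force: [0.8, 3.8, -0.6]
grip_width: 0.023
```

```bash
python3 st.py
```

```text
t 19.2 pos [0.5952 0.1587 0.1159] yaw 79.91 tilt [ 0.056 -0.064] board xy mm 2.3 130.7 F [ 0.8  3.8 -0.6] alongU 3.9 w 0.023 q [ 0.11  0.67  1.59 -0.09  0.84  1.92]
```

Request:
carry_out([
  [[-0.1, -0.5, 0], 0, 0.9],
  [[-0.07, -0.4, 0], 0, 0.9],
  [[0, 0, 0], 0, 0.9],
])

```text
time: 19.5
position: [0.5936, 0.1497, 0.1159]
tool_rot: [-0.641, 0.766, -0.042, 0.002]
ft_force: [-0.2, 4.2, -1.3]
grip_width: 0.0227
```

```bash
python3 st.py
```

```text
t 19.5 pos [0.5936 0.1497 0.1159] yaw 79.81 tilt [ 0.057 -0.062] board xy mm 2.3 121.6 F [-0.2  4.2 -1.3] alongU 4.1 w 0.0227 q [ 0.1   0.67  1.6  -0.09  0.83  1.9 ]
```

Request:
carry_out([
  [[-0.05, -0.3, 0], 0, 0.9],
  [[0, 0, 0], 0, 0.9],
])

```text
time: 19.7
position: [0.5932, 0.1473, 0.1159]
tool_rot: [-0.641, 0.766, -0.042, 0.003]
ft_force: [1.5, 3.6, -0.6]
grip_width: 0.0227
```

```bash
python3 st.py
```

```text
t 19.7 pos [0.5932 0.1473 0.1159] yaw 79.8 tilt [ 0.057 -0.061] board xy mm 2.3 119.1 F [ 1.5  3.6 -0.6] alongU 3.8 w 0.0227 q [ 0.09  0.66  1.6  -0.09  0.82  1.9 ]
```

Request:
carry_out([
  [[-0.05, -0.3, 0], 0, 0.9],
])

```text
time: 19.8
position: [0.593, 0.1461, 0.1159]
tool_rot: [-0.64, 0.767, -0.041, 0.004]
ft_force: [0.9, 16.8, -1.7]
grip_width: 0.0231
```

```bash
python3 st.py
```

```text
t 19.8 pos [0.593  0.1461 0.1159] yaw 79.73 tilt [ 0.058 -0.057] board xy mm 2.3 117.9 F [ 0.9 16.8 -1.7] alongU 16.7 w 0.0231 q [ 0.09  0.66  1.61 -0.08  0.82  1.89]
```

Contact at a travel of about 46 mm, as predicted. I'll check that the force holds and look once more.

```bash
python3 - <<'E'
from rig import robot,cams; import cv2
for i in range(6):
    a=[cams.camera(n)["pixels"][:,:,::-1] for n in("top","side")]
    print(robot.get_obs()["time"],robot.get_obs()["ft_force"].round(1),robot.get_obs()["position"].round(4))
cv2.imwrite("pics/p6.png",cv2.vconcat([cv2.resize(a[0][160:260,175:325],None,fx=4,fy=4,interpolation=2)[:300],cv2.resize(a[1][170:250,190:340],None,fx=4,fy=4,interpolation=2)[:300]]))
E
python3 st.py
```

```text
19.9 [ 0.8  9.9 -2. ] [0.593  0.1462 0.1159]
20.0 [ 1.2  9.4 -2.1] [0.593  0.1462 0.1159]
20.1 [ 1.3 10.3 -1.5] [0.593  0.1462 0.1159]
20.2 [ 0.2  9.  -1.4] [0.593  0.1462 0.1159]
20.3 [ 0.9  9.6 -0.5] [0.593  0.1462 0.1159]
20.4 [ 1.3 10.7 -0.8] [0.593  0.1462 0.1159]
t 20.4 pos [0.593  0.1462 0.1159] yaw 79.78 tilt [ 0.059 -0.058] board xy mm 2.3 118.0 F [ 1.3 10.7 -0.8] alongU 10.8 w 0.023 q [ 0.09  0.66  1.61 -0.09  0.82  1.89]
```

View pics/p6.png

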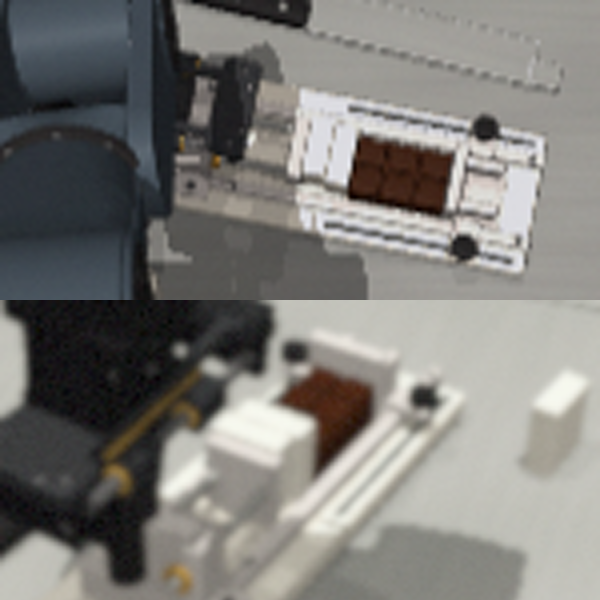

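The picture shows the plate, two packs, chocolate and stop closed up in one tight row, with the force steady at about 10 N. I'll hand in.

```bash
python3 -c "
from rig import robot
print(robot.hand_in())"
```

```text
the job is handed in; nothing more can be done
None
```

I stood two packing blocks (the two middle ones on the bench) upright and crosswise between the chocolate and the pusher plate. I then gripped the handle, pushed the row against the end stop and handed the job in while holding.

**Last checks:**
- **Push:** it held steady at 9–11 N over 0.6 s, with the arm still. After the spring's roughly 3.5 N, about 6.5 N should reach the chocolate; I couldn't measure that contact force directly.
- **Travel:** about 46 mm, taken from how far the gripper moved. This agrees with the 46–47 mm I expected for two blocks.
- **Pictures:** the last two views show plate, two blocks, chocolate and stop in one closed, square row. One spare block was visible and still standing in its place. The other was out of view or behind the arm, but the arm never went to it.
- **Time:** about 20 s of the 72 s allowed.

**What went less well:** the gripper slowly picked up a tilt of about 0.08 rad from many small moves. The blocks still stood upright once released, and the hold was steady despite it. Setting each block down briefly pressed it on the floor with about 42 N at the wrist, well under the 120 N limit.

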